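# Find the sugar bowl with the scale weight by pushing

### The arm

A 7-joint arm with a two-finger parallel gripper is mounted at the origin on the work surface. World frame = base frame: x ahead of the robot, y to its left, z up, the work surface at z = 0. Lengths are in m, angles in rad, forces in N, time in s.
With the tool pointing down it reaches from about 0.4 to 0.85 m from the base axis. Payload 4.5 kg.
Tool frame: the origin (TCP) lies midway between the tips of the shut fingers; the grasp point (between the pads) lies 19 mm behind it; z points along the fingers, y is the line along which they close (so a half turn about z gives the same grasp; the last joint's range is limited). The gripper opens to 88 mm and grips with 3 to 60 N. Pads are 18 mm wide; open, the fingers measure 123 mm over their backs; the gripper's body (75 mm by 187 mm) begins 45 mm behind the grasp point.
Start: joints at [-1.255, 0.689, -0.195, 1.565, 0.157, 0.902, -0.215], TCP at [0.174, 0.6, 0.214] pointing down, gripper open.
Joint ranges: [-3.01, 3.01], [-0.46, 2.08], [-1.47, 1.51], [0.13, 2.56], [-1, 4.14], [0.04, 2.09], [-2.66, 2.66]. Speed limits (rad/s): [2.57, 2.57, 3.14, 3.14, 3.14, 3.14, 3.14].

### API

Orientations are given as a unit quaternion [x, y, z, w].
In Python, from plant import r gives the robot as it stands.
- The arm moves only by the tool move_arm, never from a script. Its argument "targets" is a list that holds one entry, the list of rows, each a list of 7 numbers: the opening, from 0 (shut) to 1 (fully open), then the shift along the tool's x, y, z in mm, then the turn, a rotation vector about the tool's x, y, z in degrees. In form: [[[claw, dx, dy, dz, ax, ay, az], ...]]. A call has 1 to 10 rows; each row is the pose to reach, as a shift and turn from the pose commanded when the call began, along the tool's axes at that moment; what a row does not reach only later rows make up. A row lasts 1/8 s, in which the tool goes at most 62.5 mm and 10.7 degrees, less where a joint would pass 70% of its speed; a pose out of reach is approached as far as the arm can. A call with a gripper value outside its range is refused whole. The fingers move at their own pace and stop on an object; "newtons" is the grip in N (left out, the last holds). Time passes only in rows, so rows that repeat a pose let the fingers close. It gives the time, the measured TCP pose, the force, the opening and the grip force at its end, in the units of the state.
- r.get_state(): the state, without advancing time (a new reading comes with each control period).
- r.snapshot(name): name is "scene" or "top"; returns the picture (480x640x3 uint8, red, green, blue); there is no depth.
- r.camera_info(name): a dict with "fx", "fy", "cx", "cy" (pixels), "R" (3x3) and "t" (3): a world point X has camera coordinates R X + t. Camera axes: x right, y down, z forward; pixel columns grow to the right and rows downward; lengths in m; the calibration is good to about 2 mm. A picture is of the moment at which its call begins. camera_info takes no time and is no camera call.
- r.finish_job(): hands the job in; it is judged then, once.
The state is a dict: "clock": time; "q": joint angles; "qd": joint speeds; "joint_torque": joint torques, N m; "tool_pos": TCP position; "eef_rot": TCP orientation; "contact_force": force on the tool from outside, world axes, zero at the start; "moment": the same for the moment, N m; "opening": opening from 0.0 (shut) to 1.0 (fully open); "finger_force": force on a finger pad.
Only numpy, scipy, OpenCV 4.12 (cv2) and the standard library are available. Lean on these libraries where they do the work, as an engineer would, in place of code of your own. Each camera call takes 0.05 s, during which the arm holds its last target. There are 200 camera calls.

### The job

One of the two identical lidded sugar bowls hides the heavy brass weight of the kitchen scale: feel which by nudging them, and slide that bowl, lid on, until its foot stands wholly on the cork mat, near the middle. Then lift the lid off that bowl and set it down gently, knob up, in the dark wooden lid rest, without dropping it. Keep both bowls upright on the surface, never open the other bowl (leave it lidded and clear of the mat), and disturb nothing else.

Things in the scene. Friction and masses are not known exactly. Their poses are not given: they have to be found in the camera images.
- bowl_1: white porcelain sugar bowl on the robot's left (+y), one of two lookalikes: round, 96 mm across its upright wall, foot 72 mm across, rim 52 mm up, too wide to grasp with its lid on; origin at the centre of its underside, z up. With lid and content about 0.9 kg if the brass weight (a flat disc on its floor) is inside, about 0.35 kg if not
- lid_1: loose 80 g porcelain lid on bowl_1: flange 100 mm across, 5 mm thick; blue upright round knob 20 mm across, from 5 to 28 mm above the origin; spigot 80 mm across, 6 mm down, with 4 mm play all round in the bowl's mouth; origin at the centre of the flange's underside, 52 mm above the bowl's origin when seated, z up
- bowl_2: white porcelain sugar bowl on the robot's right (-y), one of two lookalikes: round, 96 mm across its upright wall, foot 72 mm across, rim 52 mm up, too wide to grasp with its lid on; origin at the centre of its underside, z up. With lid and content about 0.9 kg if the brass weight (a flat disc on its floor) is inside, about 0.35 kg if not
- lid_2: loose 80 g porcelain lid on bowl_2: flange 100 mm across, 5 mm thick; blue upright round knob 20 mm across, from 5 to 28 mm above the origin; spigot 80 mm across, 6 mm down, with 4 mm play all round in the bowl's mouth; origin at the centre of the flange's underside, 52 mm above the bowl's origin when seated, z up
- mat: thin round cork mat fixed on the slate in the middle: flat top 132 mm across and 2.5 mm high, with a gently bevelled edge out to 156 mm that a bowl slides over; origin at the centre of its underside
- lid_rest: shallow round dark wooden dish fixed on the slate beyond the mat, the holder for a lid: 128 mm across at the rim, 16 mm high, inside 110 mm across with its floor 5 mm up; origin at the centre of its underside. A lid lying in it, knob up, has its origin 11 mm above the dish's origin.
- pot: bystander: small cast aluminium pot, 140 mm wide, 85 mm tall; origin at its underside
- ramekin: bystander: glass ramekin, 80 mm wide, 42 mm tall; origin at its underside
- spatula: bystander: bamboo spatula lying flat, 280 mm long, along its x axis; origin at its underside
- whisk: bystander: black silicone whisk lying flat, 245 mm long, along its x axis, 40 mm high; origin at its underside
- pepper_mill: bystander: dark wooden pepper mill, 54 mm wide, 150 mm tall; origin at its underside
- honey_jar: bystander: amber glass jar with brass lid, 68 mm wide, 90 mm tall; origin at its underside
Not all that is in view belongs to the job. What is shaped like the bowl_1 but purple or turquoise is not meant.

How it is judged:
On the way:
1. the bowl with the brass weight stands on the mat (centres within 25 mm), let go, both lids still on ((((horizontal distance between bowl_1 and mat below 0.025 m and contact force between mat and bowl_1 above 5 N and angle between bowl_1's own z axis and vertical below 0.08 rad and linear speed of bowl_1 below 0.02 m/s) and (horizontal distance between lid_1 and bowl_1 below 0.01 m and z of lid_1 in the frame of bowl_1 between 0.046 and 0.058 m) and (horizontal distance between bowl_2 and mat above 0.11 m and angle between bowl_2's own z axis and vertical below 0.08 rad and (horizontal distance between lid_2 and bowl_2 below 0.01 m and z of lid_2 in the frame of bowl_2 between 0.046 and 0.058 m)) and (contact force between each of the fingers, the arm and bowl_1 below 0.2 N and contact force between each of the fingers, the arm and lid_1 below 0.2 N)) or ((horizontal distance between bowl_2 and mat below 0.025 m and contact force between mat and bowl_2 above 5 N and angle between bowl_2's own z axis and vertical below 0.08 rad and linear speed of bowl_2 below 0.02 m/s) and (horizontal distance between lid_2 and bowl_2 below 0.01 m and z of lid_2 in the frame of bowl_2 between 0.046 and 0.058 m) and (horizontal distance between bowl_1 and mat above 0.11 m and angle between bowl_1's own z axis and vertical below 0.08 rad and (horizontal distance between lid_1 and bowl_1 below 0.01 m and z of lid_1 in the frame of bowl_1 between 0.046 and 0.058 m)) and (contact force between each of the fingers, the arm and bowl_2 below 0.2 N and contact force between each of the fingers, the arm and lid_2 below 0.2 N)))), for 0.2 s.
At the end, for the whole second after the job is handed in: The bowl with the brass weight stands upright and still on the mat, its centre within 25 mm of the mat's; its own lid lies at rest, level and knob up, in the lid rest within 12 mm of its centre; the other bowl stands upright with its lid on (within 10 mm), its centre at least 110 mm from the mat's ((((horizontal distance between bowl_1 and mat below 0.025 m and contact force between mat and bowl_1 above 5 N and angle between bowl_1's own z axis and vertical below 0.08 rad and linear speed of bowl_1 below 0.02 m/s) and (horizontal distance between lid_1 and lid_rest below 0.012 m and z of lid_1 in the frame of lid_rest between 0.006 and 0.016 m and angle between lid_1's own z axis and vertical below 0.1 rad and linear speed of lid_1 below 0.02 m/s) and (horizontal distance between bowl_2 and mat above 0.11 m and angle between bowl_2's own z axis and vertical below 0.08 rad and (horizontal distance between lid_2 and bowl_2 below 0.01 m and z of lid_2 in the frame of bowl_2 between 0.046 and 0.058 m))) or ((horizontal distance between bowl_2 and mat below 0.025 m and contact force between mat and bowl_2 above 5 N and angle between bowl_2's own z axis and vertical below 0.08 rad and linear speed of bowl_2 below 0.02 m/s) and (horizontal distance between lid_2 and lid_rest below 0.012 m and z of lid_2 in the frame of lid_rest between 0.006 and 0.016 m and angle between lid_2's own z axis and vertical below 0.1 rad and linear speed of lid_2 below 0.02 m/s) and (horizontal distance between bowl_1 and mat above 0.11 m and angle between bowl_1's own z axis and vertical below 0.08 rad and (horizontal distance between lid_1 and bowl_1 below 0.01 m and z of lid_1 in the frame of bowl_1 between 0.046 and 0.058 m))))); the robot touches nothing.
It fails at once if a lid is lifted from a bowl that does not hold the weight or does not yet stand on the mat (((z of lid_1 in the frame of bowl_1 above 0.07 m or horizontal distance between lid_1 and bowl_1 above 0.05 m) and contact force between mat and bowl_1 below 4.5 N) or ((z of lid_2 in the frame of bowl_2 above 0.07 m or horizontal distance between lid_2 and bowl_2 above 0.05 m) and contact force between mat and bowl_2 below 4.5 N)).
It fails at once if a bowl is tipped (over 0.35 rad) or lifted off the surface (over 20 mm) ((angle between bowl_1's own z axis and vertical above 0.35 rad or height (world z) of bowl_1 above 0.02 m) or (angle between bowl_2's own z axis and vertical above 0.35 rad or height (world z) of bowl_2 above 0.02 m)).
It fails at once if a lid is dropped into the lid rest (let go over 15 mm too high) ((horizontal distance between lid_1 and lid_rest below 0.08 m and z of lid_1 in the frame of lid_rest above 0.026 m and contact force between the fingers and lid_1 below 0.05 N) or (horizontal distance between lid_2 and lid_rest below 0.08 m and z of lid_2 in the frame of lid_rest above 0.026 m and contact force between the fingers and lid_2 below 0.05 N)).
It fails at once if a bystander (pot, ramekin, spatula, whisk, pepper mill, jar) is moved over 30 mm (distance of any of pot, ramekin, spatula, whisk, pepper_mill, honey_jar from where it was at the start of the episode above 0.03 m).
It also fails if it takes over 72 s, if anything falls off the work surface, if the arm or the gripper's body presses on something with over 40 N, if the wrist force passes 120 N, or if a joint passes its speed limit or range.

## Working session

There is one attempt and no reset: what is moved stays moved. The work goes in short steps, Python scripts to look and compute and a tool call to move; the robot and the scene stay as the last step left them, time stands still between calls to the robot, and variables do not carry over. Pictures are saved under pics/ and viewed, at most 10 in all, crops included, and the job is handed in when it is done.

Besides the shell and the picture viewer there is one more tool, called as a command line: name --argument value ..., lists and objects as JSON in quotes. move_arm: Moves the arm, as the interface text tells. Its arguments: {"type":"object","properties":{"targets":{"type":"array","items":{"type":"array","items":{"type":"array","items":{"type":"number"}}}},"newtons":{"type":"number"}},"required":["targets"]}

```bash
ls; mkdir -p pics; python3 - <<'E'
from plant import r
import cv2
s=r.get_state()
print({k:s[k] for k in ('clock','tool_pos','eef_rot','contact_force','opening')})
for n in('scene','top'):
    cv2.imwrite(f'pics/{n}0.png',r.snapshot(n)[:,:,::-1]); c=r.camera_info(n); print(n,c)
E
```

```text
pics
{'clock': 0.0, 'tool_pos': array([0.17366941, 0.59967528, 0.21320231]), 'eef_rot': array([ 1.40384434e-01,  9.90096643e-01, -9.18754923e-04, -5.57085962e-05]), 'contact_force': array([ 0.38878972, -0.28109969, -0.14964878]), 'opening': 0.99875858996907}
scene {'fx': 522.752509154986, 'fy': 522.752509154986, 'cx': 313.9850065594178, 'cy': 254.70114913059726, 'R': array([[ 0.43319528,  0.90128272, -0.00559468],
       [ 0.59835464, -0.29222602, -0.74603999],
       [-0.67402787,  0.3198334 , -0.66587764]]), 't': array([-0.24431811, -0.25461453,  1.65828581])}
top {'fx': 538.7690423535606, 'fy': 538.7690423535606, 'cx': 315.640616327749, 'cy': 238.8654265983624, 'R': array([[ 2.55755637e-02, -9.99672688e-01,  6.37524404e-04],
       [-9.95020243e-01, -2.55179822e-02, -9.63511751e-02],
       [ 9.63359066e-02,  1.82988593e-03, -9.95347198e-01]]), 't': array([0.02410282, 0.52019062, 1.48077686])}
```

View pics/scene0.png

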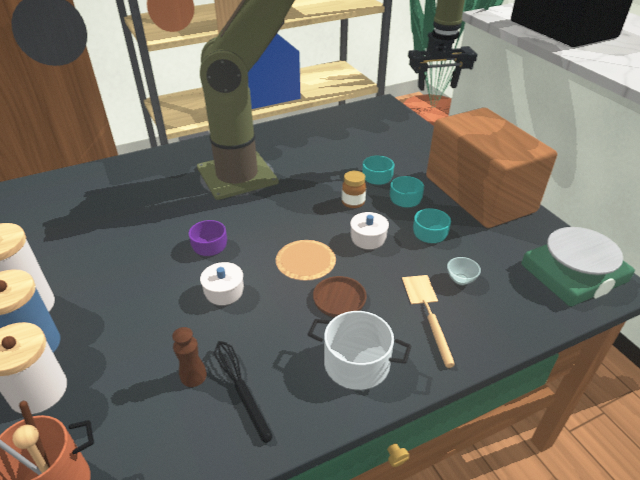

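View pics/top0.png

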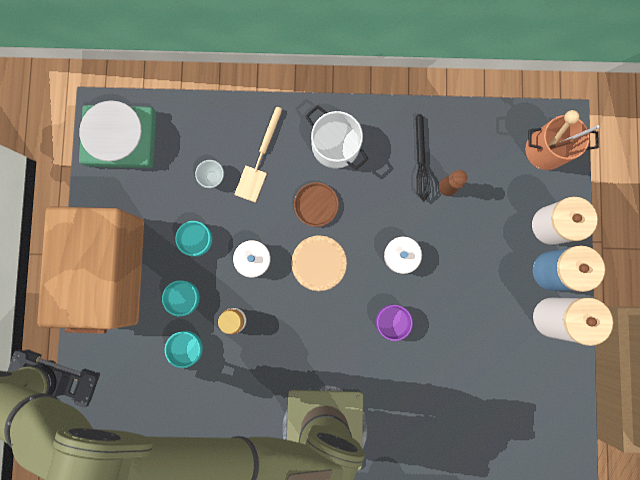

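The scene view shows white lidded bowls at (369,230) = bowl_1 and (222,284) = bowl_2, the cork mat at (306,259) and the dark lid rest at (340,296). The top view has them at (252,259), (403,255), (319,263) and (316,204). The candidates are white-with-blue-knob at top (252,259) and (403,255), purple (395,322), and turquoise (193,238), (180,298), (183,349). Only the two white lidded ones fit the description; the purple and turquoise ones are decoys.

```bash
cat > h.py <<'E'
import numpy as np, cv2
from plant import r
def ray(n,uv):
    c=r.camera_info(n); R,t=c['R'],c['t']
    d=R.T@np.array([(uv[0]-c['cx'])/c['fx'],(uv[1]-c['cy'])/c['fy'],1.]); return -R.T@t,d/np.linalg.norm(d)
def plane(n,uv,z):
    o,d=ray(n,uv); return o+d*(z-o[2])/d[2]
def tri(a,b):
    (o1,d1),(o2,d2)=ray('scene',a),ray('top',b)
    k=np.linalg.lstsq(np.c_[d1,-d2],o2-o1,rcond=None)[0]
    p,q=o1+k[0]*d1,o2+k[1]*d2; return (p+q)/2,np.linalg.norm(p-q)
def mask(im,kind):
    h=cv2.cvtColor(im,cv2.COLOR_RGB2HSV); H,S,V=[h[...,i].astype(int) for i in range(3)]
    return {'blue':(H>98)&(H<118)&(S>90)&(V>50),'white':(S<45)&(V>150),
      'cork':(H>8)&(H<22)&(S>70)&(V>170),'wood':(H<14)&(S>90)&(V>25)&(V<140)}[kind].astype(np.uint8)
def blob(im,kind,c,w=40):
    "centre, bounding box and area of the blob(s) of a kind near pixel c"
    m=mask(im,kind); k=np.zeros_like(m); x,y=map(int,c); k[max(y-w,0):y+w,max(x-w,0):x+w]=1; m*=k
    n,l,s,ce=cv2.connectedComponentsWithStats(m); i=1+np.argmax(s[1:,4])
    return ce[i],s[i]
def ell(im,kind,c,w=40):
    "min/max-fit ellipse of hull of blob"
    m=mask(im,kind); k=np.zeros_like(m); x,y=map(int,c); k[y-w:y+w,x-w:x+w]=1; m*=k
    cs=cv2.findContours(m,cv2.RETR_EXTERNAL,cv2.CHAIN_APPROX_NONE)[0]
    return cv2.fitEllipse(cv2.convexHull(max(cs,key=cv2.contourArea)))
E
python3 - <<'E'
from h import *
np.set_printoptions(precision=4,suppress=True)
s,t=[cv2.imread(f'pics/{n}0.png')[:,:,::-1].copy() for n in('scene','top')]
for nm,a,b in(('b1',(369,219),(252,259)),('b2',(222,271),(403,255))):
    A,B=blob(s,'blue',a,12),blob(t,'blue',b,12)
    print(nm,A[0],A[1],B[0],B[1],*tri(A[0],B[0]))
    E=ell(t,'white',b,26); print(' white',E, plane('top',E[0],.057))
for nm,k,a,b,z,w in(('mat','cork',(306,259),(319,263),.0025,40),('rest','wood',(340,296),(316,204),.016,32)):
    A,B=ell(s,k,a,w),ell(t,k,b,w); print(nm,A,B,*tri(A[0],B[0]),plane('top',B[0],z),plane('scene',A[0],z))
for nm,b,z in(('pot',(336,138),.085),('mill',(455,180),.15),('jar',(232,321),.09),('ram',(209,174),.042),('whisk tip',(430,198),.02),('whisk handle end',(420,117),.02),('spat',(248,198),.01),('purple',(395,322),.05),('turq',(193,238),.05)): print(nm,plane('top',b,z))
E
```

```text
b1 [370.   217.75] [367 216   6   7  24] [250.7931 258.1034] [248 256   7   6  29] [0.4588 0.2121 0.0731] 0.0028712335688061323
 white ((251.0991668701172, 258.43707275390625), (36.90729522705078, 37.448795318603516), 26.576393127441406) [0.4582 0.2119 0.057 ]
b2 [220.9318 271.0682] [217 268   8  10  44] [403.5517 254.4138] [401 252   7   6  29] [ 0.479  -0.201   0.0703] 0.0007733901639371361
 white ((402.5423889160156, 254.72840881347656), (37.17263412475586, 37.546546936035156), 82.91878509521484) [ 0.4789 -0.2008  0.057 ]
mat ((305.4179382324219, 259.51336669921875), (40.28264617919922, 59.80584716796875), 88.736328125) ((318.5632019042969, 262.7696533203125), (54.960269927978516, 55.50886154174805), 11.953686714172363) [ 0.4544  0.0276 -0.0045] 0.0003970688068192525 [0.454  0.0275 0.0025] [0.4615 0.0247 0.0025]
rest ((339.0506591796875, 295.6285095214844), (39.40107345581055, 52.74671173095703), 91.1630630493164) ((315.6126708984375, 204.5679168701172), (40.9290657043457, 43.133384704589844), 152.72084045410156) [0.619  0.04   0.0085] 6.659710085034988e-06 [0.6177 0.04   0.016 ] [0.6253 0.0365 0.016 ]
pot [ 0.7919 -0.0112  0.085 ]
mill [ 0.6697 -0.3197  0.15  ]
jar [0.2901 0.252  0.09  ]
ram [0.6923 0.3401 0.042 ]
whisk tip [ 0.6442 -0.2826  0.02  ]
whisk handle end [ 0.8786 -0.2528  0.02  ]
spat [0.6327 0.2327 0.01  ]
purple [ 0.2964 -0.1833  0.05  ]
turq [0.5107 0.3744 0.05  ]
```

```bash
cat >> h.py <<'E'
from scipy.spatial.transform import Rotation as Ro
np.set_printoptions(precision=4,suppress=True)
def goalR(zdir,ydir):
    z=np.array(zdir,float); z/=np.linalg.norm(z); y=np.array(ydir,float); y-=z*(y@z); y/=np.linalg.norm(y)
    return Ro.from_matrix(np.c_[np.cross(y,z),y,z])
def delta(p,Rg=None):
    s=r.get_state(); R0=Ro.from_quat(s['eef_rot']); best=None
    d=R0.inv().apply(np.array(p)-s['tool_pos'])*1e3
    a=np.zeros(3) if Rg is None else np.degrees((R0.inv()*Rg).as_rotvec())
    return np.round(np.r_[d,a],1)
def axes():
    s=r.get_state(); print('t',s['clock'],'p',s['tool_pos'],'F',s['contact_force'],'q',s['q'],'op',s['opening']); print(Ro.from_quat(s['eef_rot']).as_matrix())
E
python3 - <<'E'
from h import *
axes()
T=np.radians(18)
for y in((1,0,0),(-1,0,0)):
  G=goalR((0,-np.sin(T),-np.cos(T)),y); print(y,delta((.36,.42,.36),G),delta((.46,.30,.2),G),delta((.46,.30,.10),G))
# check box height/extent and rest inner/outer ellipse
s=cv2.imread('pics/scene0.png')[:,:,::-1].copy();t=cv2.imread('pics/top0.png')[:,:,::-1].copy()
print('box corner', tri((440,113),(47,208)), tri((555,152),(143,210)), plane('top',(143,210),.12),plane('top',(138,327),.12))
for n,im,c in(('top',t,(316,204)),('scene',s,(340,296))):
  h=cv2.cvtColor(im,cv2.COLOR_RGB2HSV); print(n,[tuple(h[c[1],x]) for x in range(c[0]-32,c[0]+32,3)])
E
```

```text
t 0.1 p [0.1737 0.5998 0.2133] F [ 0.0481 -0.4396 -0.3408] q [-1.2552  0.6899 -0.1945  1.5662  0.1573  0.9025 -0.2151] op 0.9997302303604327
[[-0.9606  0.278  -0.0003]
 [ 0.278   0.9606 -0.0016]
 [-0.0002 -0.0016 -1.    ]]
(1, 0, 0) [-229.  -121.1 -146.5   11.5  -15.4   73.2] [-358.4 -208.3   13.7   11.5  -15.4   73.2] [-358.3 -208.2  113.7   11.5  -15.4   73.2]
(-1, 0, 0) [-229.  -121.1 -146.5   16.6   12.4 -105.2] [-358.4 -208.3   13.7   16.6   12.4 -105.2] [-358.3 -208.2  113.7   16.6   12.4 -105.2]
box corner (array([0.4854, 0.497 , 0.3725]), np.float64(0.23428518373266155)) (array([0.6113, 0.5127, 0.2592]), np.float64(0.16275792705433645)) [0.5749 0.4933 0.12  ] [0.2704 0.489  0.12  ]
top [(np.uint8(108), np.uint8(27), np.uint8(114)), (np.uint8(111), np.uint8(23), np.uint8(113)), (np.uint8(100), np.uint8(20), np.uint8(112)), (np.uint8(5), np.uint8(15), np.uint8(105)), (np.uint8(11), np.uint8(129), np.uint8(89)), (np.uint8(10), np.uint8(121), np.uint8(101)), (np.uint8(11), np.uint8(131), np.uint8(158)), (np.uint8(10), np.uint8(135), np.uint8(159)), (np.uint8(11), np.uint8(126), n
[... 912 characters left out ...]
1), np.uint8(129)), (np.uint8(11), np.uint8(123), np.uint8(124)), (np.uint8(10), np.uint8(122), np.uint8(132)), (np.uint8(9), np.uint8(116), np.uint8(127)), (np.uint8(10), np.uint8(123), np.uint8(133)), (np.uint8(10), np.uint8(116), np.uint8(130)), (np.uint8(10), np.uint8(124), np.uint8(128)), (np.uint8(10), np.uint8(115), np.uint8(126)), (np.uint8(10), np.uint8(122), np.uint8(132)), (np.uint8(10), np.uint8(118), np.uint8(130)), (np.uint8(9), np.uint8(113), np.uint8(122)), (np.uint8(10), np.uint8(111), np.uint8(110)), (np.uint8(9), np.uint8(100), np.uint8(89)), (np.uint8(10), np.uint8(115), np.uint8(120)), (np.uint8(70), np.uint8(9), np.uint8(84)), (np.uint8(98), np.uint8(11), np.uint8(96))]
```

move_arm --targets '[[[0.68, -110, -60, -146, 0, 0, 20], [0.68, -110, -60, -146, 0, 0, 20], [0.68, -110, -60, -146, 0, 0, 20], [0.68, -229, -121, -146, 11.5, -15.4, 73.2], [0.68, -229, -121, -146, 11.5, -15.4, 73.2], [0.68, -229, -121, -146, 11.5, -15.4, 73.2], [0.68, -358, -208, 14, 11.5, -15.4, 73.2], [0.68, -358, -208, 14, 11.5, -15.4, 73.2], [0.68, -358, -208, 14, 11.5, -15.4, 73.2], [0.68, -358, -208, 14, 11.5, -15.4, 73.2]]]'

```text
clock: 1.35
tool_pos: [0.4601, 0.2981, 0.1975]
eef_rot: [0.699, 0.698, -0.112, 0.111]
contact_force: [0.5, 0.3, 0.3]
opening: 0.676
finger_force: 0.0
```

```bash
sed -i "s/(V<140)/(V<185)/" h.py; python3 - <<'E'
from h import *
axes()
T=np.radians(18); G=goalR((0,-np.sin(T),-np.cos(T)),(1,0,0))
for p in((.458,.302,.10),(.458,.290,.022),(.458,.245,.022)): print(delta(p,G))
s=cv2.imread('pics/scene0.png')[:,:,::-1].copy();t=cv2.imread('pics/top0.png')[:,:,::-1].copy()
A,B=ell(s,'wood',(340,296),34),ell(t,'wood',(316,204),30);print(A,B,*tri(A[0],B[0]),plane('top',B[0],.012),plane('scene',A[0],.012))
E
```

```text
t 1.35 p [0.4601 0.2981 0.1975] F [0.5013 0.2798 0.286 ] q [-0.9247  0.7255  0.2263  1.6462  0.0975  1.0019 -0.8011] op 0.6764046900060879
[[ 0.0015  1.     -0.0017]
 [ 0.9502 -0.002  -0.3117]
 [-0.3117 -0.0012 -0.9502]]
[34.1 -2.  91.4 -0.1  0.2 -0.1]
[ 47.   -1.9 169.3  -0.1   0.2  -0.1]
[  4.2  -1.8 183.3  -0.1   0.2  -0.1]
((339.0506591796875, 295.6285095214844), (39.40107345581055, 52.74671173095703), 91.1630630493164) ((315.7832336425781, 204.02389526367188), (43.98179626464844, 44.3276481628418), 87.25787353515625) [0.6202 0.0395 0.0099] 0.0002557625529948728 [0.62   0.0396 0.012 ] [0.6219 0.0384 0.012 ]
```

move_arm --targets '[[[0.68, 34, -2, 91, 0, 0, 0], [0.68, 34, -2, 91, 0, 0, 0], [0.68, 47, -2, 169, 0, 0, 0], [0.68, 47, -2, 169, 0, 0, 0], [0.68, 47, -2, 169, 0, 0, 0], [0.68, 37, -2, 172, 0, 0, 0], [0.68, 30, -2, 175, 0, 0, 0], [0.68, 26, -2, 176, 0, 0, 0], [0.68, 26, -2, 176, 0, 0, 0], [0.68, 26, -2, 176, 0, 0, 0]]]'

```text
clock: 2.6
tool_pos: [0.458, 0.2721, 0.0247]
eef_rot: [0.698, 0.699, -0.109, 0.11]
contact_force: [-0.8, 1.6, 0.9]
opening: 0.677
finger_force: 0.0
```

```bash
python3 - <<'E'
from h import *
axes()
for p in((.458,.25,.022),(.458,.24,.022)): print(delta(p))
E
```

```text
t 2.6 p [0.458  0.2721 0.0247] F [-0.8116  1.5792  0.9267] q [-0.8862  0.964   0.2064  1.7973  0.1028  0.6071 -0.8394] op 0.6771789704342333
[[-0.0004  1.      0.0013]
 [ 0.9517  0.0007 -0.3071]
 [-0.3071  0.0011 -0.9517]]
[-20.2  -0.1   9.3   0.    0.    0. ]
[-29.7  -0.1  12.4   0.    0.    0. ]
```

move_arm --targets '[[[0.68, -2, 0, 1, 0, 0, 0], [0.68, -4, 0, 1.8, 0, 0, 0], [0.68, -6, 0, 2.5, 0, 0, 0], [0.68, -8, 0, 3.2, 0, 0, 0], [0.68, -10, 0, 4, 0, 0, 0]]]'

```text
clock: 3.22
tool_pos: [0.458, 0.2607, 0.0238]
eef_rot: [0.698, 0.699, -0.11, 0.11]
contact_force: [-0.2, -1.2, -1.0]
opening: 0.677
finger_force: 0.0
```

move_arm --targets '[[[0.68, -2, 0, 0.7, 0, 0, 0], [0.68, -4, 0, 1.3, 0, 0, 0], [0.68, -6, 0, 2, 0, 0, 0]]]'

```text
clock: 3.6
tool_pos: [0.458, 0.2544, 0.0238]
eef_rot: [0.698, 0.699, -0.11, 0.11]
contact_force: [-0.6, 0.6, -0.2]
opening: 0.679
finger_force: 0.0
```

move_arm --targets '[[[0.68, -2, 0, 0.7, 0, 0, 0], [0.68, -4, 0, 1.3, 0, 0, 0], [0.68, -6, 0, 2, 0, 0, 0]]]'

```text
clock: 3.98
tool_pos: [0.4589, 0.2501, 0.0237]
eef_rot: [0.698, 0.699, -0.108, 0.11]
contact_force: [1.2, 3.8, -0.3]
opening: 0.682
finger_force: 1.9
```

move_arm --targets '[[[0.68, -2, 0, 0.7, 0, 0, 0], [0.68, -4, 0, 1.3, 0, 0, 0], [0.68, -6, 0, 2, 0, 0, 0]]]'

```text
clock: 4.35
tool_pos: [0.4597, 0.2445, 0.0238]
eef_rot: [0.698, 0.699, -0.107, 0.11]
contact_force: [1.4, 6.4, 0.9]
opening: 0.684
finger_force: 3.0
```

```bash
python3 - <<'E'
from h import *
axes()
a,b=r.snapshot('scene'),r.snapshot('top'); cv2.imwrite('pics/s1.png',a[:,:,::-1]);cv2.imwrite('pics/t1.png',b[:,:,::-1])
cv2.imwrite('pics/c1.png',np.hstack([cv2.resize(a[170:300,300:430],(400,400)),cv2.resize(b[200:320,190:310],(400,400))])[:,:,::-1])
E
```

```text
t 4.35 p [0.4597 0.2445 0.0238] F [1.4104 6.419  0.8501] q [-0.8546  0.9537  0.2119  1.8527  0.1193  0.5496 -0.8199] op 0.6841410181512713
[[-0.0008  1.      0.0048]
 [ 0.9529  0.0022 -0.3032]
 [-0.3032  0.0043 -0.9529]]
```

View pics/c1.png

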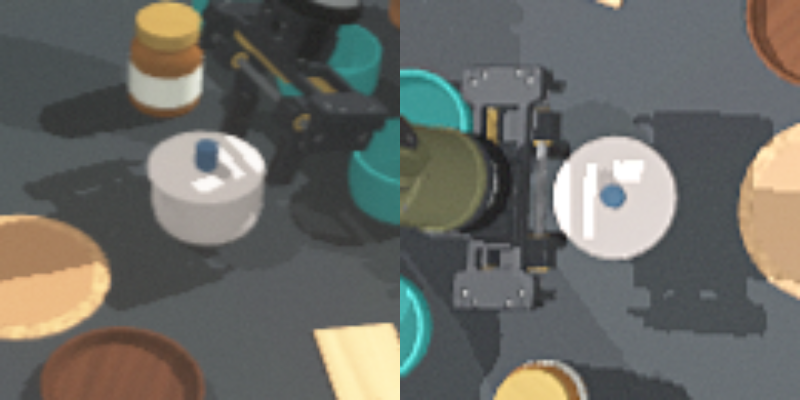

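The crop shows bowl_1 (knob near top pixel (253.6,258.5), was 250.8) cradled by both fingers, lid on, having slid roughly 7 mm. I'll take more force readings while it slides.

move_arm --targets '[[[0.68, -2, 0, 0.6, 0, 0, 0], [0.68, -4, 0, 1.3, 0, 0, 0], [0.68, -6, 0, 2, 0, 0, 0]]]'

```text
clock: 4.82
tool_pos: [0.4589, 0.2385, 0.0236]
eef_rot: [0.698, 0.699, -0.107, 0.11]
contact_force: [0.8, 6.7, 1.7]
opening: 0.677
finger_force: 3.1
```

move_arm --targets '[[[0.68, -2, 0, 0.6, 0, 0, 0], [0.68, -4, 0, 1.3, 0, 0, 0], [0.68, -6, 0, 2, 0, 0, 0]]]'

```text
clock: 5.2
tool_pos: [0.4587, 0.2324, 0.0235]
eef_rot: [0.698, 0.699, -0.107, 0.109]
contact_force: [0.7, 7.2, 2.1]
opening: 0.685
finger_force: 3.2
```

```bash
python3 - <<'E'
from h import *
axes()
a,b=r.snapshot('scene'),r.snapshot('top')
A,B=blob(a,'blue',(360,222),20),blob(b,'blue',(256,258),12); print(A,B,*tri(A[0],B[0]))
G=goalR((0,0,-1),(1,0,0))
print(delta((.46,.29,.10)),delta((.46,.29,.25),G))
E
```

```text
t 5.2 p [0.4587 0.2324 0.0235] F [0.6783 7.2158 2.1396] q [-0.8408  0.9496  0.2135  1.8767  0.126   0.5274 -0.8115] op 0.6848187869567164
[[-0.0013  1.      0.0034]
 [ 0.953   0.0023 -0.3029]
 [-0.3029  0.0029 -0.953 ]]
(array([362.3158, 220.2895]), array([360, 217,   6,   9,  38], dtype=int32)) (array([258., 259.]), array([255, 256,   7,   7,  33], dtype=int32)) [0.4566 0.1918 0.0702] 0.0005397672724880702
[ 32.2   1.7 -90.5   0.    0.    0. ] [ -13.4    2.1 -233.4    0.2   17.7    0.1]
```

Bowl_1 slides 20 mm at a steady 7 N or so, which suggests it is the heavy one. I'll nudge bowl_2 to compare before committing.

move_arm --targets '[[[0.68, 28, 1, -12, 0, 0, 0], [0.68, 32, 1, -60, 0, 0, 0], [0.68, 32, 2, -90, 0, 0, 0], [0.68, -13, 2, -233, 0, 18, 0], [0.68, -13, 2, -233, 0, 18, 0], [0.68, -13, 2, -233, 0, 18, 0], [0.68, -13, 2, -233, 0, 18, 0]]]'

```text
clock: 6.18
tool_pos: [0.4604, 0.2873, 0.2509]
eef_rot: [0.708, 0.706, 0.002, 0.0]
contact_force: [0.0, -0.4, 0.3]
opening: 0.678
finger_force: 0.0
```

```bash
python3 - <<'E'
from h import *
axes()
T=np.radians(18);G=goalR((0,np.sin(T),-np.cos(T)),(1,0,0))
for p in((.478,-.30,.25),(.478,-.29,.12)): print(delta(p,G))
E
```

```text
t 6.175 p [0.4604 0.2873 0.2509] F [ 0.0339 -0.447   0.2713] q [-0.6704  0.5294  0.0441  1.7806 -0.0303  0.8287 -0.614 ] op 0.67771734082645
[[ 0.002   1.      0.0029]
 [ 1.     -0.002   0.0021]
 [ 0.0021  0.0029 -1.    ]]
[-587.3   18.8   -0.3    0.2   17.9   -0.1]
[-577.6   18.4  129.7    0.2   17.9   -0.1]
```

move_arm --targets '[[[0.68, -300, 9, -10, 0, 10, 0], [0.68, -300, 9, -10, 0, 10, 0], [0.68, -300, 9, -10, 0, 10, 0], [0.68, -300, 9, -10, 0, 10, 0], [0.68, -300, 9, -10, 0, 10, 0], [0.68, -582, 19, 60, 0, 18, 0], [0.68, -582, 19, 60, 0, 18, 0], [0.68, -582, 19, 60, 0, 18, 0], [0.68, -582, 19, 60, 0, 18, 0], [0.68, -582, 19, 60, 0, 18, 0]]]'

```text
clock: 7.42
tool_pos: [0.4772, -0.2946, 0.1855]
eef_rot: [0.698, 0.698, 0.111, -0.113]
contact_force: [0.7, 0.3, 0.2]
opening: 0.679
finger_force: 0.0
```

```bash
python3 - <<'E'
from h import *
axes()
T=np.radians(18);G=goalR((0,np.sin(T),-np.cos(T)),(1,0,0))
for p in((.478,-.285,.09),(.478,-.28,.023),(.478,-.25,.023),(.478,-.225,.023)): print(delta(p,G))
E
```

```text
t 7.425 p [ 0.4772 -0.2946  0.1855] F [0.7425 0.3296 0.1855] q [ 0.7035  0.7432 -0.1368  1.6085 -0.2011  0.9879  0.7203] op 0.6790061637651621
[[ 0.0015  1.     -0.0038]
 [ 0.9498 -0.0002  0.3127]
 [ 0.3127 -0.0041 -0.9498]]
[-20.7   1.2  93.7  -0.2  -0.2  -0.1]
[-36.9   1.5 158.9  -0.2  -0.2  -0.1]
[ -8.4   1.5 168.3  -0.2  -0.2  -0.1]
[ 15.3   1.5 176.1  -0.2  -0.2  -0.1]
```

move_arm --targets '[[[0.68, -21, 1, 94, 0, 0, 0], [0.68, -21, 1, 94, 0, 0, 0], [0.68, -37, 1, 159, 0, 0, 0], [0.68, -37, 1, 159, 0, 0, 0], [0.68, -37, 1, 159, 0, 0, 0], [0.68, -25, 1, 163, 0, 0, 0], [0.68, -15, 1, 166, 0, 0, 0], [0.68, -8, 1, 168, 0, 0, 0], [0.68, -5, 1, 169, 0, 0, 0], [0.68, -2, 1, 170, 0, 0, 0]]]'

```text
clock: 8.68
tool_pos: [0.4803, -0.2426, 0.0264]
eef_rot: [0.698, 0.698, 0.111, -0.111]
contact_force: [0.1, -0.2, -0.1]
opening: 0.684
finger_force: 0.1
```

move_arm --targets '[[[0.68, 2, 0, 0.7, 0, 0, 0], [0.68, 4, 0, 1.3, 0, 0, 0], [0.68, 6, 0, 2, 0, 0, 0]]]'

```text
clock: 9.05
tool_pos: [0.4805, -0.2375, 0.0261]
eef_rot: [0.699, 0.698, 0.111, -0.11]
contact_force: [0.1, -3.7, 0.6]
opening: 0.686
finger_force: 1.3
```

move_arm --targets '[[[0.68, 2, 0, 0.7, 0, 0, 0], [0.68, 4, 0, 1.3, 0, 0, 0], [0.68, 6, 0, 2, 0, 0, 0]]]'

```text
clock: 9.43
tool_pos: [0.4803, -0.2299, 0.0262]
eef_rot: [0.698, 0.699, 0.111, -0.111]
contact_force: [-0.1, -2.9, -0.3]
opening: 0.679
finger_force: 1.3
```

move_arm --targets '[[[0.68, 2, 0, 0.7, 0, 0, 0], [0.68, 4, 0, 1.3, 0, 0, 0], [0.68, 6, 0, 2, 0, 0, 0]]]'

```text
clock: 9.8
tool_pos: [0.4802, -0.2234, 0.0261]
eef_rot: [0.698, 0.699, 0.111, -0.111]
contact_force: [0.5, -2.4, 1.1]
opening: 0.679
finger_force: 1.3
```

```bash
python3 - <<'E'
from h import *
axes()
a,b=r.snapshot('scene'),r.snapshot('top')
A,B=blob(a,'blue',(224,270),16),blob(b,'blue',(400,255),14); print(A,B,*tri(A[0],B[0]))
G=goalR((0,0,-1),(1,0,0))
print(delta((.478,-.285,.06)),delta((.478,-.285,.25),G))
E
```

```text
t 9.8 p [ 0.4802 -0.2234  0.0261] F [ 0.4741 -2.4333  1.0582] q [ 0.6308  0.9405 -0.1817  1.8183 -0.2424  0.5603  0.7285] op 0.6785567713865668
[[-0.0007  1.      0.0007]
 [ 0.9506  0.0004  0.3103]
 [ 0.3103  0.0009 -0.9506]]
(array([228.4524, 268.5952]), array([225, 265,   7,  10,  42], dtype=int32)) (array([396.9545, 254.5455]), array([394, 252,   7,   6,  22], dtype=int32)) [ 0.4784 -0.1828  0.0701] 0.001639514925420732
[-48.4  -2.2 -51.4   0.    0.    0. ] [  10.7   -2.  -232.     0.   -18.1    0.1]
```

Bowl_2 slides at about 2.7 N against about 7 N for bowl_1. That ratio of 2.6 matches 0.9 kg against 0.35 kg, so the weight is in bowl_1. Going back to it.

move_arm --targets '[[[0.68, -28, -1, 10, 0, 0, 0], [0.68, -48, -2, -51, 0, 0, 0], [0.68, -48, -2, -51, 0, 0, 0], [0.68, 11, -2, -232, 0, -18, 0], [0.68, 11, -2, -232, 0, -18, 0], [0.68, 11, -2, -232, 0, -18, 0], [0.68, 11, -2, -232, 0, -18, 0]]]'

```text
clock: 10.78
tool_pos: [0.4805, -0.2836, 0.254]
eef_rot: [0.706, 0.709, 0.003, 0.003]
contact_force: [0.2, -0.2, -0.8]
opening: 0.677
finger_force: 0.0
```

```bash
python3 - <<'E'
from h import *
axes()
T=np.radians(18);G=goalR((0,-np.sin(T),-np.cos(T)),(1,0,0))
for p in((.468,0,.25),(.457,.275,.19)): print(delta(p,G))
E
```

```text
t 10.775 p [ 0.4805 -0.2836  0.254 ] F [ 0.2262 -0.2422 -0.7956] q [ 0.3974  0.5463  0.0897  1.7376 -0.0658  0.8532  0.5211] op 0.6773522325430035
[[-0.004   1.      0.0079]
 [ 1.      0.004  -0.0006]
 [-0.0007  0.0079 -1.    ]]
[283.7 -11.4   3.7   0.5 -18.    0.2]
[558.8 -21.8  63.4   0.5 -18.    0.2]
```

move_arm --targets '[[[0.68, 284, -11, 0, 0, -10, 0], [0.68, 284, -11, 0, 0, -10, 0], [0.68, 284, -11, 0, 0, -10, 0], [0.68, 284, -11, 0, 0, -10, 0], [0.68, 284, -11, 0, 0, -10, 0], [0.68, 559, -22, 63, 0, -18, 0], [0.68, 559, -22, 63, 0, -18, 0], [0.68, 559, -22, 63, 0, -18, 0], [0.68, 559, -22, 63, 0, -18, 0], [0.68, 559, -22, 63, 0, -18, 0]]]'

```text
clock: 12.02
tool_pos: [0.4526, 0.2773, 0.1849]
eef_rot: [0.696, 0.7, -0.112, 0.109]
contact_force: [0.4, -0.7, -0.4]
opening: 0.682
finger_force: 0.0
```

```bash
python3 - <<'E'
from h import *
axes()
T=np.radians(18);G=goalR((0,-np.sin(T),-np.cos(T)),(1,0,0))
for p in((.457,.275,.09),(.457,.265,.024),(.457,.239,.024)): print(delta(p,G))
E
```

```text
t 12.025 p [0.4526 0.2773 0.1849] F [ 0.3551 -0.7415 -0.4181] q [-0.9417  0.724   0.2821  1.7209  0.0616  0.9268 -0.7449] op 0.6816853259980218
[[-0.0061  1.     -0.0028]
 [ 0.9512  0.0049 -0.3086]
 [-0.3086 -0.0046 -0.9512]]
[27.   4.8 90.9 -0.2 -0.   0.3]
[ 37.9   5.1 156.8  -0.2  -0.    0.3]
[ 13.1   4.9 164.8  -0.2  -0.    0.3]
```

move_arm --targets '[[[0.68, 27, 5, 91, 0, 0, 0.3], [0.68, 27, 5, 91, 0, 0, 0.3], [0.68, 38, 5, 157, 0, 0, 0.3], [0.68, 38, 5, 157, 0, 0, 0.3], [0.68, 38, 5, 157, 0, 0, 0.3], [0.68, 25, 5, 161, 0, 0, 0.3], [0.68, 18, 5, 163, 0, 0, 0.3], [0.68, 13, 5, 165, 0, 0, 0.3], [0.68, 11, 5, 165.5, 0, 0, 0.3], [0.68, 9, 5, 166, 0, 0, 0.3]]]'

```text
clock: 13.28
tool_pos: [0.4614, 0.2334, 0.0272]
eef_rot: [0.7, 0.697, -0.108, 0.11]
contact_force: [-1.2, 5.5, 3.2]
opening: 0.68
finger_force: 2.3
```

```bash
python3 - <<'E'
from h import *
axes()
T=np.radians(18);G=goalR((0,-np.sin(T),-np.cos(T)),(1,0,0))
for p in((.457,.205,.024),(.456,.175,.024)): print(delta(p,G))
E
```

```text
t 13.275 p [0.4614 0.2334 0.0272] F [-1.2144  5.4592  3.213 ] q [-0.863   0.9516  0.256   1.8671  0.0602  0.5381 -0.7503] op 0.6800034596475192
[[ 0.0046  1.      0.0024]
 [ 0.9524 -0.0036 -0.3047]
 [-0.3047  0.0037 -0.9524]]
[-26.1  -4.3  11.7   0.1  -0.3  -0.3]
[-54.7  -5.2  20.8   0.1  -0.3  -0.3]
```

move_arm --targets '[[[0.68, -5, -1, 2.5, 0, 0, 0], [0.68, -10, -2, 4.5, 0, 0, 0], [0.68, -15, -3, 6.5, 0, 0, 0], [0.68, -20, -3.5, 8.5, 0, 0, 0], [0.68, -25, -4, 10, 0, 0, 0], [0.68, -30, -4.5, 11.5, 0, 0, 0], [0.68, -35, -4.5, 13, 0, 0, 0], [0.68, -40, -4.5, 14.5, 0, 0, 0], [0.68, -45, -5, 16, 0, 0, 0], [0.68, -50, -5, 18, 0, 0, 0]]]'

```text
clock: 14.52
tool_pos: [0.4582, 0.1842, 0.0254]
eef_rot: [0.699, 0.699, -0.104, 0.11]
contact_force: [-0.5, 12.9, 10.5]
opening: 0.68
finger_force: 7.4
```

```bash
python3 - <<'E'
from h import *
axes()
T=np.radians(18);G=goalR((0,-np.sin(T),-np.cos(T)),(1,0,0))
for p in((.456,.13,.024),(.455,.09,.024)): print(delta(p,G))
a,b=r.snapshot('scene'),r.snapshot('top')
A,B=blob(a,'blue',(350,225),25),blob(b,'blue',(275,259),20); print(A,B,*tri(A[0],B[0]))
E
```

```text
t 14.525 p [0.4582 0.1842 0.0254] F [-0.479  12.9022 10.4753] q [-0.805   0.9367  0.2637  1.9678  0.09    0.4307 -0.7138] op 0.6804213738246444
[[ 0.002   1.      0.0075]
 [ 0.9542  0.0003 -0.2991]
 [-0.2991  0.0078 -0.9542]]
[-51.3  -2.2  17.6   0.4  -0.6  -0.1]
[-89.5  -3.3  29.5   0.4  -0.6  -0.1]
(array([346.5909, 225.7727]), array([344, 222,   6,   9,  44], dtype=int32)) (array([275.6061, 259.5152]), array([273, 257,   7,   6,  33], dtype=int32)) [0.4567 0.1448 0.0684] 0.0013929297914694215
```

move_arm --targets '[[[0.68, -4, 0, -1, 0, 0, 0], [0.68, -9, -1, 0, 0, 0, 0], [0.68, -14, -1, 1.5, 0, 0, 0], [0.68, -19, -1, 3, 0, 0, 0], [0.68, -24, -1, 4.5, 0, 0, 0], [0.68, -29, -1, 6, 0, 0, 0], [0.68, -34, -1.5, 7.5, 0, 0, 0], [0.68, -39, -2, 9, 0, 0, 0], [0.68, -44, -2, 10.5, 0, 0, 0], [0.68, -49, -2, 12, 0, 0, 0]]]'

```text
clock: 15.88
tool_pos: [0.4553, 0.1318, 0.0287]
eef_rot: [0.699, 0.698, -0.106, 0.11]
contact_force: [0.2, 8.4, 2.4]
opening: 0.679
finger_force: 5.5
```

```bash
python3 - <<'E'
from h import *
axes()
T=np.radians(18);G=goalR((0,-np.sin(T),-np.cos(T)),(1,0,0))
for p in((.456,.09,.028),(.455,.0685,.028)): print(delta(p,G))
a,b=r.snapshot('scene'),r.snapshot('top')
cv2.imwrite('pics/c2.png',np.hstack([cv2.resize(a[180:300,260:380],(400,400)),cv2.resize(b[200:320,220:340],(400,400))])[:,:,::-1])
A,B=blob(a,'blue',(332,230),25),blob(b,'blue',(294,260),20); print(A,B,*tri(A[0],B[0]))
E
```

```text
t 15.875 p [0.4553 0.1318 0.0287] F [0.2276 8.3527 2.3808] q [-0.7381  0.9215  0.2784  2.0503  0.1259  0.3499 -0.6725] op 0.6793287215500446
[[ 0.0022  1.      0.0055]
 [ 0.9532 -0.0005 -0.3023]
 [-0.3023  0.0059 -0.9532]]
[-39.6   0.8  13.3   0.3  -0.4  -0.1]
[-60.1  -0.2  19.8   0.3  -0.4  -0.1]
(array([327.9524, 227.8571]), array([325, 226,   7,   5,  21], dtype=int32)) (array([295. , 260.7]), array([292, 258,   7,   6,  30], dtype=int32)) [0.4542 0.0919 0.0785] 0.0014223990100042296
```

View pics/c2.png

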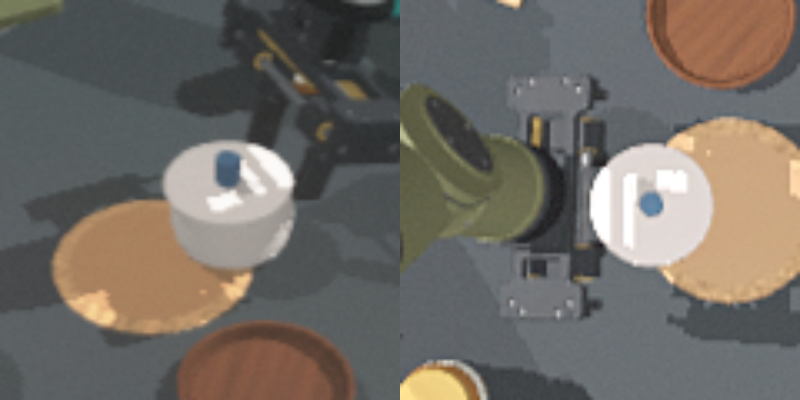

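Bowl_1 is at the mat's edge, lid seated (knob at scene (328,228) and top (295,261)), with its foot climbing the bevel. I'll keep pushing.

move_arm --targets '[[[0.68, -5, 0, 1, 0, 0, 0], [0.68, -10, 0, 2.2, 0, 0, 0], [0.68, -15, 0, 3.7, 0, 0, 0], [0.68, -20, 0, 5.2, 0, 0, 0], [0.68, -25, 0, 6.8, 0, 0, 0], [0.68, -30, 0, 8.4, 0, 0, 0], [0.68, -35, 0, 10, 0, 0, 0], [0.68, -40, 0, 11.6, 0, 0, 0], [0.68, -45, 0, 13.2, 0, 0, 0], [0.68, -50, 0, 14.8, 0, 0, 0]]]'

```text
clock: 17.23
tool_pos: [0.4545, 0.0788, 0.0298]
eef_rot: [0.699, 0.698, -0.107, 0.11]
contact_force: [-0.1, 6.3, 1.3]
opening: 0.682
finger_force: 4.5
```

```bash
python3 - <<'E'
from h import *
axes()
T=np.radians(18);G=goalR((0,-np.sin(T),-np.cos(T)),(1,0,0))
for p in((.456,.0685,.03),(.455,.12,.03),(.455,.12,.13)): print(delta(p))
a,b=r.snapshot('scene'),r.snapshot('top')
A,B=blob(a,'blue',(312,235),25),blob(b,'blue',(312,262),20); print(A,B,*tri(A[0],B[0]))
E
```

```text
t 17.225 p [0.4545 0.0788 0.0298] F [-0.0552  6.301   1.325 ] q [-0.6586  0.9153  0.2955  2.1169  0.168   0.2705 -0.6258] op 0.6824462057639479
[[ 0.0023  1.      0.0041]
 [ 0.9527 -0.001  -0.3038]
 [-0.3038  0.0046 -0.9527]]
[-9.8  1.5  3.   0.   0.   0. ]
[ 39.2   0.5 -12.7   0.    0.    0. ]
[   8.9    0.9 -107.9    0.     0.     0. ]
(array([308.9545, 233.5909]), array([306, 232,   7,   5,  22], dtype=int32)) (array([314.6333, 261.6333]), array([312, 259,   6,   6,  30], dtype=int32)) [0.4531 0.039  0.0779] 0.0013018159221242468
```

move_arm --targets '[[[0.68, -4, 0, 1.3, 0, 0, 0], [0.68, -8, 0, 2.5, 0, 0, 0], [0.68, -11, 0, 3.4, 0, 0, 0], [0.68, -11, 0, 3.4, 0, 0, 0], [0.68, 10, 0, -3, 0, 0, 0], [0.68, 39, 0, -13, 0, 0, 0], [0.68, 9, 0, -108, 0, 0, 0], [0.68, 9, 0, -108, 0, 0, 0], [0.68, -20, 0, -203, 0, 18, 0], [0.68, -20, 0, -203, 0, 18, 0]]]'

```text
clock: 18.58
tool_pos: [0.4531, 0.1201, 0.2324]
eef_rot: [0.708, 0.706, 0.004, -0.0]
contact_force: [0.9, 0.2, -0.8]
opening: 0.675
finger_force: 0.0
```

```bash
python3 - <<'E'
from h import *
axes()
a,b=r.snapshot('scene'),r.snapshot('top')
cv2.imwrite('pics/s3.png',a[:,:,::-1]);cv2.imwrite('pics/t3.png',b[:,:,::-1])
cv2.imwrite('pics/c3.png',np.hstack([cv2.resize(a[190:320,240:370],(400,400)),cv2.resize(b[180:300,260:380],(400,400))])[:,:,::-1])
A,B=blob(a,'blue',(306,237),25),blob(b,'blue',(319,262),20); print(A,B,*tri(A[0],B[0]))
E_=ell(b,'white',(319,262),26); print(E_,plane('top',E_[0],.0595))
E
```

```text
t 18.575 p [0.4531 0.1201 0.2324] F [ 0.9054  0.2064 -0.7819] q [-0.3865  0.4584  0.0467  2.0105 -0.0385  0.6673 -0.3175] op 0.67504120979581
[[ 0.003   1.      0.0048]
 [ 1.     -0.0031  0.0051]
 [ 0.0051  0.0048 -1.    ]]
(array([305.5455, 234.5455]), array([303, 233,   6,   5,  22], dtype=int32)) (array([318.0417, 262.375 ]), array([316, 260,   5,   6,  24], dtype=int32)) [0.4515 0.0301 0.0768] 0.001781070524404654
((318.0940246582031, 262.45343017578125), (35.89072036743164, 37.098697662353516), 166.1044921875) [0.4518 0.029  0.0595]
```

View pics/c3.png

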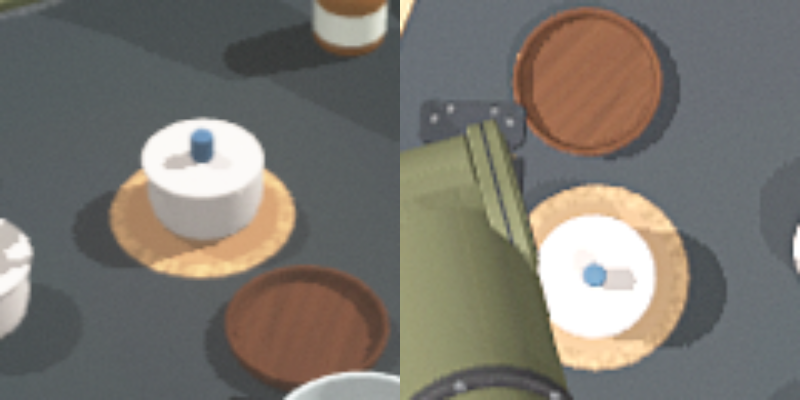

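Bowl_1 stands upright on the mat, about 3 mm off centre, lid on (knob at scene (305.5,234.5) and top (318,262)). The rest's rim runs over top columns 294.5–339, which gives 128 mm and a centre of about (0.620, 0.039). Next I align above the knob.

```bash
python3 - <<'E'
from h import *
for y in((0,1,0),(0,-1,0)): print(delta((.4518,.0297,.14),goalR((0,0,-1),y)))
s=cv2.imread('pics/s3.png')[:,:,::-1].copy();t=cv2.imread('pics/t3.png')[:,:,::-1].copy()
A,B=ell(s,'wood',(339,296),30),ell(t,'wood',(316,204),28);print(A,B,*tri(A[0],B[0]),plane('top',B[0],.016),plane('scene',A[0],.012))
E
```

```text
[-86.1  -2.8  93.2   0.6   0.2 -90.8]
[-86.1  -2.8  93.2   0.2  -0.6  89.2]
((339.1549072265625, 295.4991760253906), (38.93299102783203, 52.51769256591797), 91.6072006225586) ((315.8470458984375, 204.02130126953125), (43.96595001220703, 44.160526275634766), 92.00074768066406) [0.6203 0.0395 0.0104] 0.0001705205633612823 [0.6193 0.0394 0.016 ] [0.6217 0.0388 0.012 ]
```

move_arm --targets '[[[0.5, -86, -3, 60, 0, 0, 89.2], [0.5, -86, -3, 60, 0, 0, 89.2], [0.5, -86, -3, 60, 0, 0, 89.2], [0.5, -86, -3, 60, 0, 0, 89.2], [0.5, -86, -3, 60, 0, 0, 89.2], [0.5, -86, -3, 60, 0, 0, 89.2], [0.5, -86, -3, 93, 0, 0, 89.2], [0.5, -86, -3, 93, 0, 0, 89.2], [0.5, -86, -3, 93, 0, 0, 89.2], [0.5, -86, -3, 93, 0, 0, 89.2]]]'

```text
clock: 19.92
tool_pos: [0.4495, 0.0343, 0.1361]
eef_rot: [1.0, 0.006, 0.001, -0.0]
contact_force: [1.0, -0.3, -0.5]
opening: 0.503
finger_force: 0.0
```

```bash
python3 - <<'E'
from h import *
axes()
G=goalR((0,0,-1),(0,-1,0))
print(delta((.4518,.0297,.11),G),delta((.4518,.0297,.063),G))
E
```

```text
t 19.925 p [0.4495 0.0343 0.1361] F [ 0.9899 -0.2689 -0.4631] q [-0.4158  0.6493  0.3829  2.1721 -0.5901  0.4191 -1.1146] op 0.5030074018817126
[[ 0.9999  0.013   0.0013]
 [ 0.013  -0.9999  0.0007]
 [ 0.0013 -0.0007 -1.    ]]
[ 2.2  4.7 26.1 -0.  -0.1  0.7] [ 2.2  4.7 73.1 -0.  -0.1  0.7]
```

move_arm --targets '[[[0.5, 2, 5, 10, 0, 0, 0.7], [0.5, 2, 5, 26, 0, 0, 0.7], [0.5, 2, 5, 40, 0, 0, 0.7], [0.5, 2, 5, 55, 0, 0, 0.7], [0.5, 2, 5, 65, 0, 0, 0.7], [0.5, 2, 5, 69, 0, 0, 0.7], [0.5, 2, 5, 69, 0, 0, 0.7], [0.5, 2, 5, 69, 0, 0, 0.7]]]'

```text
clock: 20.92
tool_pos: [0.4523, 0.0287, 0.0678]
eef_rot: [1.0, -0.001, 0.002, -0.001]
contact_force: [0.3, 0.6, 0.1]
opening: 0.498
finger_force: 0.0
```

```bash
python3 - <<'E'
from h import *
axes()
print(delta((.4518,.0297,.063)))
a,b=r.snapshot('scene'),r.snapshot('top')
cv2.imwrite('pics/c4.png',cv2.resize(a[190:290,255:355],(600,600))[:,:,::-1])
E
```

```text
t 20.925 p [0.4523 0.0287 0.0678] F [0.3047 0.5906 0.1063] q [-0.2867  0.7706  0.2001  2.2068 -0.6912  0.2204 -1.0368] op 0.4982334737063005
[[ 1.     -0.0026  0.0032]
 [-0.0026 -1.      0.0014]
 [ 0.0032 -0.0014 -1.    ]]
[-0.6 -1.   4.8  0.   0.   0. ]
```

View pics/c4.png

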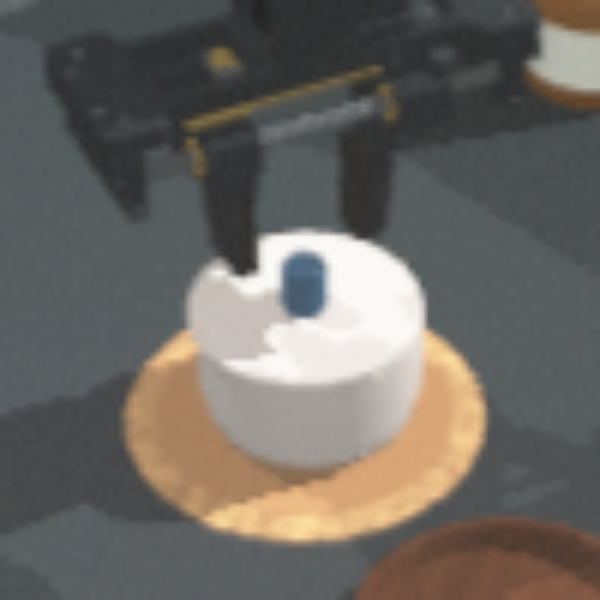

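```bash
python3 - <<'E'
from h import *
def proj(n,X):
    c=r.camera_info(n); p=c['R']@np.array(X)+c['t']; return c['fx']*p[0]/p[2]+c['cx'],c['fy']*p[1]/p[2]+c['cy']
f=lambda X:np.round((np.array(proj('scene',X))-[255,190])*6)
p=r.get_state()['tool_pos']; print('tcp',f(p))
for sy in(1,-1):
  for dx in (-.009,.009):
    for dy in(.022,.030): print(sy,dx,dy,f(p+[dx,sy*dy,0]))
for z in(.0595,.0825): print('knob',z,f((.4518,.0297,z)), f((.4618,.0297,z)))
b=r.snapshot('top'); cv2.imwrite('pics/t4.png',b[:,:,::-1]); print(blob(b,'blue',(318,262),20))
E
```

```text
tcp [299. 286.]
1 -0.009 0.022 [338. 259.]
1 -0.009 0.03 [355. 254.]
1 0.009 0.022 [356. 283.]
1 0.009 0.03 [373. 278.]
-1 -0.009 0.022 [243. 288.]
-1 -0.009 0.03 [225. 294.]
-1 0.009 0.022 [261. 313.]
-1 0.009 0.03 [243. 319.]
knob 0.0595 [301. 300.] [311. 314.]
knob 0.0825 [300. 258.] [311. 271.]Traceback (most recent call last):
  File "<stdin>", line 10, in <module>
  File "h.py", line 19, in blob
    n,l,s,ce=cv2.connectedComponentsWithStats(m); i=1+np.argmax(s[1:,4])
                                                      ~~~~~~~~~^^^^^^^^^
    return _wrapfunc(a, 'argmax', axis=axis, out=out, **kwds)
    return bound(*args, **kwds)
ValueError: attempt to get argmax of an empty sequence
```

Fingertips appear about 17 mm above where the TCP projects: the linkage lifts the tips when open, since the TCP is defined for shut fingers. I'll narrow the opening at this height and look again before going lower.

move_arm --targets '[[[0.33, 0, -1, 0, 0, 0, 0], [0.33, 0, -1, 0, 0, 0, 0], [0.33, 0, -1, 0, 0, 0, 0]]]'

```text
clock: 21.45
tool_pos: [0.4521, 0.0297, 0.0675]
eef_rot: [1.0, -0.001, 0.001, -0.001]
contact_force: [0.1, -0.8, -0.2]
opening: 0.33
finger_force: 0.0
```

```bash
python3 - <<'E'
from h import *
axes()
a=r.snapshot('scene')
cv2.imwrite('pics/c5.png',cv2.resize(a[190:290,255:355],(600,600))[:,:,::-1])
E
```

```text
t 21.45 p [0.4521 0.0297 0.0675] F [ 0.123  -0.8001 -0.2429] q [-0.289   0.7713  0.2002  2.2068 -0.6921  0.2205 -1.0383] op 0.33008250631432645
[[ 1.     -0.0027  0.0025]
 [-0.0027 -1.      0.0014]
 [ 0.0025 -0.0014 -1.    ]]
```

View pics/c5.png

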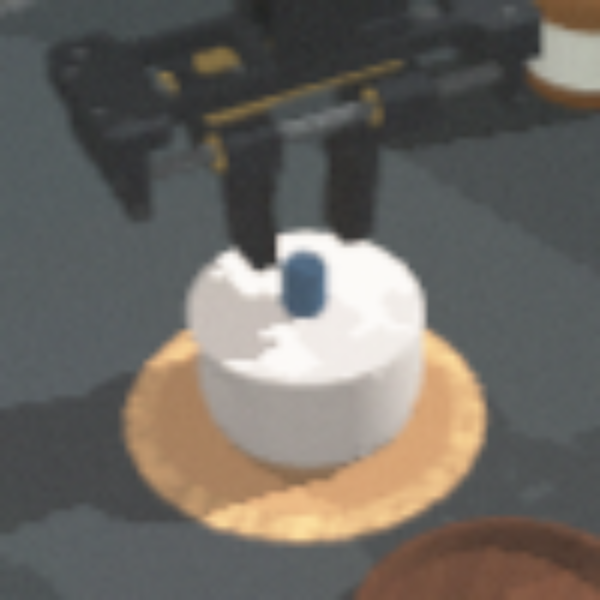

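The fingers show no lift change (tips at (263,265) and (350,240), still near the knob's top). I'll step down watching the vertical force; light pressure on the seated lid is harmless.

move_arm --targets '[[[0.42, 0, 0, 2, 0, 0, 0], [0.42, 0, 0, 4, 0, 0, 0], [0.42, 0, 0, 6, 0, 0, 0], [0.42, 0, 0, 6, 0, 0, 0]]]'

```text
clock: 22.0
tool_pos: [0.452, 0.0297, 0.0613]
eef_rot: [1.0, -0.001, 0.001, -0.001]
contact_force: [-0.1, 0.7, 0.3]
opening: 0.423
finger_force: 0.0
```

```bash
python3 - <<'E'
from h import *
axes()
a,b=r.snapshot('scene'),r.snapshot('top')
cv2.imwrite('pics/c6.png',np.hstack([cv2.resize(a[190:290,255:355],(500,500)),cv2.resize(b[225:285,275:335],(300,500))])[:,:,::-1])
E
```

```text
t 22.0 p [0.452  0.0297 0.0613] F [-0.1493  0.6919  0.3208] q [-0.2781  0.7828  0.1828  2.2088 -0.6982  0.2024 -1.0338] op 0.42275320177472525
[[ 1.     -0.0029  0.0022]
 [-0.0029 -1.      0.0014]
 [ 0.0022 -0.0014 -1.    ]]
```

View pics/c6.png

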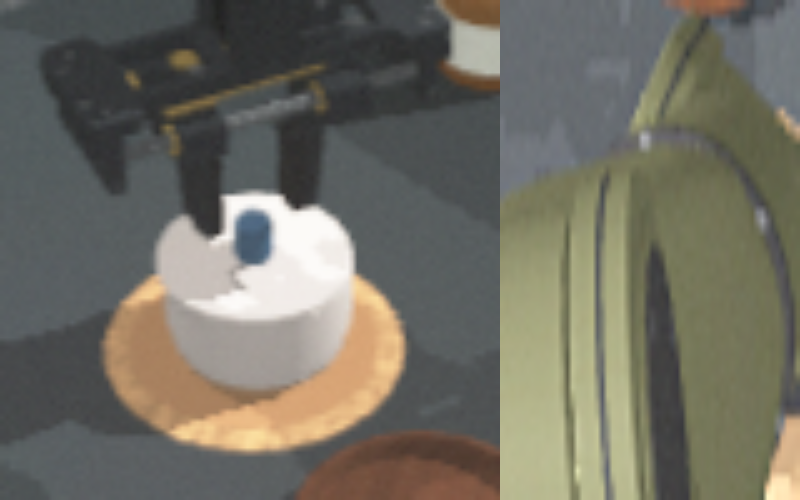

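The tip line crosses the knob near its top: tips at (212,235) and (300,207), knob at rows 212–262. There is no contact force, so I'll go further down.

move_arm --targets '[[[0.42, 0, 0, 2, 0, 0, 0], [0.42, 0, 0, 4, 0, 0, 0], [0.42, 0, 0, 6, 0, 0, 0], [0.42, 0, 0, 6, 0, 0, 0]]]'

```text
clock: 22.6
tool_pos: [0.452, 0.0297, 0.0553]
eef_rot: [1.0, -0.001, 0.001, -0.001]
contact_force: [-1.0, -0.2, -0.4]
opening: 0.416
finger_force: 0.0
```

move_arm --targets '[[[0.42, 0, 0, 2, 0, 0, 0], [0.42, 0, 0, 4, 0, 0, 0], [0.42, 0, 0, 4, 0, 0, 0]]]'

```text
clock: 22.98
tool_pos: [0.452, 0.0297, 0.0513]
eef_rot: [1.0, -0.001, 0.001, -0.001]
contact_force: [-0.5, -0.2, -0.3]
opening: 0.423
finger_force: 0.0
```

move_arm --targets '[[[0.42, 0, 0, 1.5, 0, 0, 0], [0.42, 0, 0, 3, 0, 0, 0], [0.42, 0, 0, 3, 0, 0, 0]]]'

```text
clock: 23.35
tool_pos: [0.4521, 0.0297, 0.0484]
eef_rot: [1.0, -0.001, 0.001, -0.001]
contact_force: [0.1, -0.7, 0.3]
opening: 0.421
finger_force: 0.0
```

```bash
python3 - <<'E'
from h import *
axes()
a=r.snapshot('scene')
cv2.imwrite('pics/c7.png',cv2.resize(a[190:270,265:345],(600,600))[:,:,::-1])
E
```

```text
t 23.35 p [0.4521 0.0297 0.0484] F [ 0.1005 -0.6583  0.2544] q [-0.2557  0.8074  0.1461  2.2124 -0.7098  0.1637 -1.025 ] op 0.4214421306631127
[[ 1.     -0.0028  0.0024]
 [-0.0028 -1.      0.0014]
 [ 0.0024 -0.0014 -1.    ]]
```

View pics/c7.png

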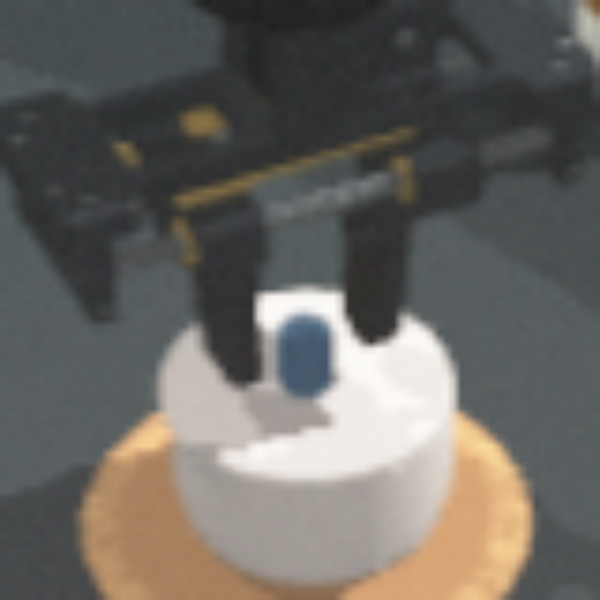

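Fingertips now straddle the knob at mid-height (tips (243,385) and (378,340), knob at rows 315–397). Closing gently.

move_arm --targets '[[[0.3, 0, 0, 0, 0, 0, 0], [0.25, 0, 0, 0, 0, 0, 0], [0.15, 0, 0, 0, 0, 0, 0], [0.1, 0, 0, 0, 0, 0, 0], [0.1, 0, 0, 0, 0, 0, 0], [0.1, 0, 0, 0, 0, 0, 0]]]' --newtons 20

```text
clock: 24.15
tool_pos: [0.4521, 0.0297, 0.0485]
eef_rot: [1.0, -0.001, 0.001, -0.001]
contact_force: [-0.3, 0.5, 0.7]
opening: 0.216
finger_force: 20.0
```

move_arm --targets '[[[0.1, 0, 0, -3, 0, 0, 0], [0.1, 0, 0, -8, 0, 0, 0], [0.1, 0, 0, -15, 0, 0, 0], [0.1, 0, 0, -25, 0, 0, 0], [0.1, 0, 0, -35, 0, 0, 0], [0.1, 0, 0, -45, 0, 0, 0], [0.1, 0, 0, -50, 0, 0, 0], [0.1, 0, 0, -50, 0, 0, 0]]]'

```text
clock: 25.15
tool_pos: [0.4522, 0.0297, 0.0989]
eef_rot: [1.0, -0.001, 0.002, -0.001]
contact_force: [0.2, 0.1, -0.2]
opening: 0.215
finger_force: 20.0
```

```bash
python3 - <<'E'
from h import *
axes()
print(delta((.4521+.1685,.0297+.0097,.0985)))
a=r.snapshot('scene'); cv2.imwrite('pics/s8.png',a[:,:,::-1])
try: print('knob',blob(a,'blue',(305,215),25))
except Exception as e: print(e)
print('white',ell(a,'white',(305,235),40))
E
```

```text
t 25.15 p [0.4522 0.0297 0.0989] F [ 0.1596  0.1373 -0.2022] q [-0.3447  0.7149  0.2898  2.1927 -0.6564  0.3136 -1.0649] op 0.21459775480405258
[[ 1.     -0.0026  0.0033]
 [-0.0026 -1.      0.0014]
 [ 0.0033 -0.0014 -1.    ]]
[168.4 -10.1   1.    0.    0.    0. ]
knob (array([305.  , 219.25]), array([304, 217,   3,   7,  12], dtype=int32))
white ((305.58428955078125, 238.36846923828125), (43.73646926879883, 58.34825897216797), 175.28468322753906)
```

move_arm --targets '[[[0.1, 15, -1, 0, 0, 0, 0], [0.1, 40, -3, 0, 0, 0, 0], [0.1, 70, -5, 0, 0, 0, 0], [0.1, 100, -6, 0, 0, 0, 0], [0.1, 130, -8, 0, 0, 0, 0], [0.1, 155, -9, 0, 0, 0, 0], [0.1, 168, -10, 0, 0, 0, 0], [0.1, 168, -10, 0, 0, 0, 0], [0.1, 168, -10, 0, 0, 0, 0], [0.1, 168, -10, 0, 0, 0, 0]]]'

```text
clock: 26.45
tool_pos: [0.6191, 0.0391, 0.0988]
eef_rot: [1.0, -0.002, 0.001, -0.001]
contact_force: [0.5, -0.0, 0.4]
opening: 0.212
finger_force: 20.0
```

```bash
python3 - <<'E'
from h import *
axes()
print(delta((.4521+.1685,.0297+.0097,.0985)))
a,b=r.snapshot('scene'),r.snapshot('top'); cv2.imwrite('pics/s9.png',a[:,:,::-1]); cv2.imwrite('pics/t9.png',b[:,:,::-1])
c=r.camera_info('scene'); p=c['R']@np.array([.6203,.0394,.107])+c['t']; print('expect flange', c['fx']*p[:2]/p[2]+[c['cx'],c['cy']])
e=ell(a,'white',(335,258),36); print('white',e,plane('scene',e[0],.105))
E
```

```text
t 26.45 p [0.6191 0.0391 0.0988] F [ 0.5042 -0.0202  0.401 ] q [-0.3792  0.8812  0.4537  1.6974 -0.5595  0.694  -1.2041] op 0.21195901927753444
[[ 1.     -0.0031  0.0014]
 [-0.0031 -1.      0.0016]
 [ 0.0014 -0.0016 -1.    ]]
[ 1.5 -0.3  0.3  0.   0.   0. ]
expect flange [340.2235 265.8526]
white ((330.53173828125, 264.4715270996094), (32.01959228515625, 66.44857788085938), 97.74324035644531) [0.6047 0.0228 0.105 ]
```

move_arm --targets '[[[0.1, 1, 0, 10, 0, 0, 0], [0.1, 1, 0, 22, 0, 0, 0], [0.1, 1, 0, 34, 0, 0, 0], [0.1, 1, 0, 46, 0, 0, 0], [0.1, 1, 0, 58, 0, 0, 0], [0.1, 1, 0, 66, 0, 0, 0], [0.1, 1, 0, 69, 0, 0, 0], [0.1, 1, 0, 69, 0, 0, 0]]]'

```text
clock: 27.55
tool_pos: [0.6213, 0.0392, 0.0299]
eef_rot: [1.0, -0.001, 0.001, -0.001]
contact_force: [0.8, -0.8, -0.0]
opening: 0.214
finger_force: 20.0
```

```bash
python3 - <<'E'
from h import *
axes()
print(delta((.4521+.1685,.0297+.0097,.03)))
a,b=r.snapshot('scene'),r.snapshot('top'); cv2.imwrite('pics/s10.png',a[:,:,::-1]); cv2.imwrite('pics/t10.png',b[:,:,::-1])
cv2.imwrite('pics/c10.png',np.hstack([cv2.resize(a[240:330,290:380],(500,500)),cv2.resize(b[175:235,298:334],(300,500))])[:,:,::-1])
c=r.camera_info('scene'); p=c['R']@np.array([.6203,.0394,.041])+c['t']; print('expect flange top', c['fx']*p[:2]/p[2]+[c['cx'],c['cy']])
E
```

```text
t 27.55 p [0.6213 0.0392 0.0299] F [ 0.8063 -0.7574 -0.0411] q [-0.3419  0.9768  0.3829  1.714  -0.6128  0.5703 -1.1604] op 0.21363236809362726
[[ 1.     -0.0029  0.0026]
 [-0.0029 -1.      0.0013]
 [ 0.0026 -0.0013 -1.    ]]
[-0.7 -0.2 -0.1  0.   0.   0. ]
expect flange top [339.44   286.4563]
```

View pics/c10.png

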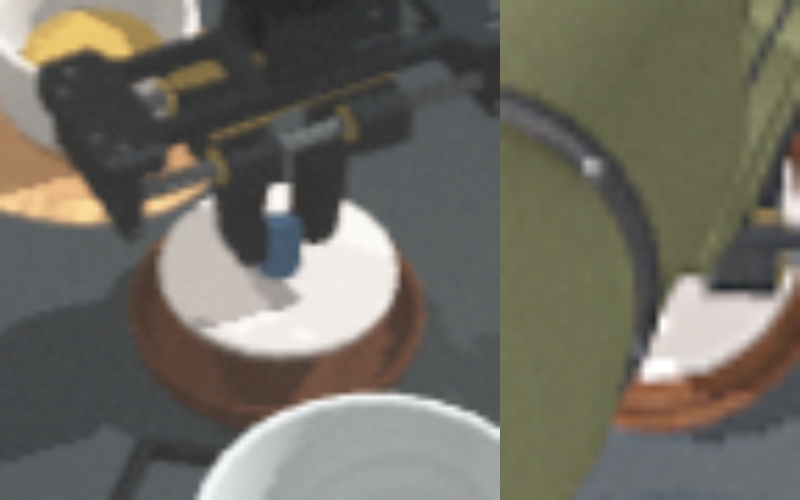

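The lid is held level over the rest (lid columns 157–401, rest columns 130–427, centres 279 and 278.5 in the crop), and the brass weight is visible in the opened bowl. I'll check the depth direction numerically before lowering.

```bash
python3 - <<'E'
from h import *
from scipy.optimize import least_squares
a=cv2.imread('pics/s10.png')[:,:,::-1].copy()
m=mask(a,'white'); h=cv2.cvtColor(a,cv2.COLOR_RGB2HSV); m=((h[...,1]<60)&(h[...,2]>140)).astype(np.uint8); k=np.zeros_like(m);k[268:308,316:366]=1
c=max(cv2.findContours(m*k,cv2.RETR_EXTERNAL,cv2.CHAIN_APPROX_NONE)[0],key=cv2.contourArea)[:,0]
def fit(pts,n,z,rad):
    P=np.array([plane(n,p,z)[:2] for p in pts.astype(float)])
    return least_squares(lambda q:np.hypot(*(P-q[:2]).T)-q[2],[.62,.04,rad],loss='soft_l1',f_scale=.001).x,len(P)
c=c[(c[:,1]>288)&(c[:,1]<307)]; c=np.array([p for p in c if p[0] in(c[:,0].min(),c[:,0].max()) or p[1]>=c[c[:,0]==p[0]][:,1].max()])
print('lid',fit(c,'scene',.040,.05))
# dish rim from first views: top outer edge
for f,n,cc,w in(('t3','top',(316,204),28),):
    b=cv2.imread(f'pics/{f}.png')[:,:,::-1].copy(); mm=mask(b,'wood');k=np.zeros_like(mm);k[cc[1]-w:cc[1]+w,cc[0]-w:cc[0]+w]=1
    d=max(cv2.findContours(mm*k,cv2.RETR_EXTERNAL,cv2.CHAIN_APPROX_NONE)[0],key=cv2.contourArea)[:,0]; print('rest',fit(d,n,.014,.064))
b=cv2.imread('pics/s3.png')[:,:,::-1].copy(); mm=mask(b,'wood');k=np.zeros_like(mm);k[265:326,305:372]=1
d=max(cv2.findContours(mm*k,cv2.RETR_EXTERNAL,cv2.CHAIN_APPROX_NONE)[0],key=cv2.contourArea)[:,0]; d=d[d[:,1]<298]; print('rest scene upper rim',fit(d,'scene',.016,.064))
E
```

```text
lid (array([0.6234, 0.039 , 0.0501]), 48)
rest (array([0.6199, 0.0395, 0.0617]), 125)
rest scene upper rim (array([0.6214, 0.0392, 0.0607]), 69)
```

move_arm --targets '[[[0.1, -1, 0, 4, 0, 0, 0], [0.1, -1, 0, 8, 0, 0, 0], [0.1, -1, 0, 12, 0, 0, 0], [0.1, -1, 0, 15, 0, 0, 0], [0.1, -1, 0, 18, 0, 0, 0], [0.1, -1, 0, 20, 0, 0, 0], [0.1, -1, 0, 22, 0, 0, 0], [0.1, -1, 0, 22, 0, 0, 0]]]'

```text
clock: 28.65
tool_pos: [0.6202, 0.0393, 0.0078]
eef_rot: [1.0, -0.001, 0.001, -0.001]
contact_force: [-0.3, -0.0, -0.8]
opening: 0.212
finger_force: 20.0
```

move_arm --targets '[[[0.1, 0, 0, 1, 0, 0, 0], [0.1, 0, 0, 2, 0, 0, 0], [0.1, 0, 0, 2, 0, 0, 0]]]'

```text
clock: 29.02
tool_pos: [0.6202, 0.0393, 0.0059]
eef_rot: [1.0, -0.001, 0.001, -0.001]
contact_force: [-0.2, -0.0, -1.5]
opening: 0.213
finger_force: 20.0
```

move_arm --targets '[[[0.1, 0, 0, 1, 0, 0, 0], [0.1, 0, 0, 1.5, 0, 0, 0], [0.1, 0, 0, 1.5, 0, 0, 0]]]'

```text
clock: 29.4
tool_pos: [0.6204, 0.0393, 0.0051]
eef_rot: [1.0, -0.001, 0.001, -0.001]
contact_force: [-1.9, -0.6, 5.6]
opening: 0.214
finger_force: 20.0
```

Touchdown at the predicted height (Fz 5.6 N). Releasing and retreating upward.

move_arm --targets '[[[0.24, 0, 0, -0.5, 0, 0, 0], [0.3, 0, 0, -0.5, 0, 0, 0], [0.42, 0, 0, -0.5, 0, 0, 0], [0.42, 0, 0, -0.5, 0, 0, 0], [0.42, 0, 0, -12, 0, 0, 0], [0.42, 0, 0, -30, 0, 0, 0], [0.42, 0, 0, -80, 0, 0, 0], [0.42, 0, 0, -140, 0, 0, 0], [0.42, 0, 0, -200, 0, 0, 0], [0.42, 0, 0, -220, 0, 0, 0]]]'

```text
clock: 30.65
tool_pos: [0.6218, 0.0382, 0.2303]
eef_rot: [1.0, -0.002, 0.005, -0.001]
contact_force: [0.9, -0.7, -0.8]
opening: 0.422
finger_force: 0.0
```

```bash
python3 - <<'E'
from h import *
from scipy.optimize import least_squares
axes()
a=r.snapshot('scene'); cv2.imwrite('pics/s11.png',a[:,:,::-1])
A=blob(a,'blue',(340,283),25); print('knob',A,plane('scene',A[0],.029))
B=blob(a,'blue',(228,268),16); print('knob2',B)
print('cork',blob(a,'cork',(306,259),40)[1])
h=cv2.cvtColor(a,cv2.COLOR_RGB2HSV); m=((h[...,1]<60)&(h[...,2]>140)).astype(np.uint8); k=np.zeros_like(m);k[272:320,312:370]=1
c=max(cv2.findContours(m*k,cv2.RETR_EXTERNAL,cv2.CHAIN_APPROX_NONE)[0],key=cv2.contourArea)[:,0]
e=cv2.fitEllipse(cv2.convexHull(c)); print(e,plane('scene',e[0],.016),c.min(0),c.max(0))
E
```

```text
t 30.65 p [0.6218 0.0382 0.2303] F [ 0.9038 -0.7097 -0.8287] q [-0.439   0.7259  0.5729  1.5887 -0.4591  0.9529 -1.289 ] op 0.42178871173268295
[[ 0.9999 -0.0035  0.0109]
 [-0.0035 -1.      0.0014]
 [ 0.0109 -0.0015 -0.9999]]
knob (array([339.6 , 288.24]), array([337, 286,   6,   5,  25], dtype=int32)) [0.6153 0.0428 0.029 ]
knob2 (array([228.3421, 268.2368]), array([225, 265,   7,  10,  38], dtype=int32))
cork [285 245  51  35 599]
((344.2835998535156, 302.9646301269531), (40.669761657714844, 57.17176055908203), 128.53158569335938) [0.6516 0.0365 0.016 ] [318 280] [369 319]
```

move_arm --targets '[[[0.42, 0, 0, -80, 0, 0, 0], [0.42, 0, 0, -80, 0, 0, 0], [0.42, -170, -280, -80, 0, 0, 0], [0.42, -170, -280, -80, 0, 0, 0], [0.42, -170, -280, -80, 0, 0, 0], [0.42, -170, -280, -80, 0, 0, 0], [0.42, -170, -280, -80, 0, 0, 0], [0.42, -170, -280, -80, 0, 0, 0], [0.42, -170, -280, -80, 0, 0, 0]]]'

```text
clock: 31.82
tool_pos: [0.4496, 0.3197, 0.3044]
eef_rot: [1.0, -0.0, 0.001, -0.001]
contact_force: [0.2, -0.9, -0.1]
opening: 0.419
finger_force: 0.0
```

```bash
python3 - <<'E'
from h import *
axes()
a,b=r.snapshot('scene'),r.snapshot('top'); cv2.imwrite('pics/t12.png',b[:,:,::-1])
K,L=blob(a,'blue',(340,286),14),blob(b,'blue',(316,204),16); print('lid knob',K[0],L[0],*tri(K[0],L[0]))
e=ell(b,'white',(316,204),25); print('lid',e,plane('top',e[0],.016)); 
e=ell(b,'wood',(316,204),28); print('rest',e,plane('top',e[0],.016))
e=ell(b,'white',(318,262),25); print('bowl rim',e,plane('top',e[0],.0545))
e=ell(b,'cork',(318,262),36); print('mat',e,plane('top',e[0],.0025))
K,L=blob(a,'blue',(228,268),14),blob(b,'blue',(397,254),16); print('lid2',*tri(K[0],L[0]))
e=ell(b,'white',(397,254),25); print('bowl2',e,plane('top',e[0],.057))
t0=cv2.imread('pics/top0.png')[:,:,::-1]; d=(np.abs(b.astype(int)-t0).max(2)>70).astype(np.uint8); d[:,:240]=0; d=cv2.morphologyEx(d,cv2.MORPH_OPEN,np.ones((3,3)))
n,l,s,c=cv2.connectedComponentsWithStats(d); print([list(map(int,x)) for x in s[1:] if x[4]>15])
E
```

```text
t 31.825 p [0.4496 0.3197 0.3044] F [ 0.1964 -0.9074 -0.0935] q [-1.1002  0.562   0.6804  1.6938 -0.4021  1.0274 -1.8557] op 0.4190230095086099
[[ 1.     -0.0008  0.0023]
 [-0.0008 -1.      0.001 ]
 [ 0.0023 -0.001  -1.    ]]
lid knob [339.6  288.24] [316.1429 203.1786] [0.6192 0.0395 0.034 ] 0.0020019233378290283
lid ((316.0070495605469, 203.90887451171875), (35.40213394165039, 35.67827224731445), 106.44034576416016) [0.6197 0.0389 0.016 ]
rest ((315.7974853515625, 204.00711059570312), (43.95351791381836, 44.29502487182617), 87.62567138671875) [0.6194 0.0395 0.016 ]
bowl rim ((317.1055908203125, 262.1845397949219), (34.873966217041016, 35.24504089355469), 38.90619659423828) [0.4528 0.0317 0.0545]
mat ((318.469482421875, 262.73626708984375), (54.84127426147461, 55.36753845214844), 10.855629920959473) [0.4541 0.0277 0.0025]
lid2 [ 0.4781 -0.1826  0.0693] 0.0014503341993454353
bowl2 ((396.012939453125, 254.66256713867188), (36.7557373046875, 37.28936004638672), 134.3260955810547) [ 0.4787 -0.1829  0.057 ]
[[299, 187, 35, 35, 999], [378, 237, 16, 35, 219], [406, 237, 16, 36, 243], [240, 240, 30, 37, 925], [394, 252, 6, 6, 35], [401, 252, 7, 6, 36], [332, 259, 3, 7, 21], [287, 436, 11, 5, 40]]
```

The lid sits within 1 mm of the rest's centre, level (round in the top view, knob at z ≈ 0.034 m). Bowl_1 is about 4 mm from the mat's centre, and bowl_2 is lidded and 0.21 m away. Nothing else visible has moved, so I'm handing in.

```bash
python3 -c "
from plant import r
print(r.finish_job())"
```

```text
the job is handed in; nothing more can be done
None
```

Job handed in: bowl_1 held the brass weight (about 7 N to slide it, against 2.7 N for bowl_2) and now stands about 4 mm from the mat's centre, its lid lies knob up within about 1 mm of the lid rest's centre, and bowl_2 is still lidded 0.21 m away; the hand-in call returned no verdict.

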